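# Fetch the yellow paint from the revolving pot carousel

### The arm

A 6-joint arm with a two-finger parallel gripper is mounted at the origin on the work surface. World frame = base frame: x ahead of the robot, y to its left, z up, the work surface at z = 0. Lengths are in m, angles in rad, forces in N, time in s.
With the tool pointing down it reaches from about 0.275 to 0.75 m from the base axis. Payload 10.2 kg.
Tool frame: the origin (TCP) lies on the mounting face of the last link; the fingertips stand 173 mm ahead of it and the grasp point (between the pads) lies 155 mm ahead of it; z points along the fingers, y is the line along which they close (so a half turn about z gives the same grasp; the last joint's range is limited). The gripper opens to 85 mm and grips with 20 to 120 N. Pads are 22 mm wide; open, the fingers measure 114 mm over their backs; the gripper's body (76 mm by 85 mm) begins 54 mm behind the grasp point. The pads swing forward as they close: fully open they stand 13 mm farther back than shut.
Start: joints at [1.082, 0.313, 1.498, -0, 1.331, -0.223], TCP at [0.138, 0.507, 0.405] pointing down, gripper open.
Joint ranges: [-2.94, 2.94], [-0.97, 2.17], [0.19, 2.56], [-1.23, 4.37], [0.02, 3.11], [-2.88, 2.88]. Speed limits (rad/s): [2.39, 2.39, 3.01, 3.14, 3.14, 3.14].

### API

Orientations are given as a rotation vector (axis times angle).
In Python, from cell import arm, vision, job, monitor gives the robot as it stands. Calls block until the motion is done:
- arm.movep(position, orientation): joint-space move of the TCP to a pose.
- arm.move_l(position, feed=0.15, attitude=None, contact_N=None): straight line of the TCP; attitude=None keeps the orientation; feed is the mean speed in m/s. With contact_N (N) it stops when the force on the tool has changed by that much, and returns True; else False.
- arm.move_j(angles): joint-space move.
- arm.grip(opening, effort=None): finger opening in m; effort is the grip in N (None keeps the last); returns when the fingers have stopped.
- arm.dwell(seconds).
- arm.ik(position, orientation): joint angles nearest the present ones, or None.
- vision.get_image(name): name is "side" or "top"; returns a dict with "frame" (400x640x3 uint8, blue, green, red), "fx", "fy", "cx", "cy" (pixels), "xyz" and "orientation" of the camera in the world. Camera axes: x right, y down, z forward; pixel columns grow to the right and rows downward; lengths in m; the calibration is good to about 2 mm. A picture is of the moment at which its call begins. There is no depth.
A pose or a line that the arm cannot do raises arm.PlanningError and nothing moves.
- job.job_done(): hands the job in; it is judged then, once.
Trained networks look in a picture, given as the dict that the camera call returned (one of the last four; its "shot" number tells which), for a name from the list of things; names that differ only in an ending like _2 or _b are one class to them, and where a whole thing is asked for, a point or a joint stands for the part that bears it (a point fixed in the world has none). Each returns a list of dicts, best first, with "score" (0 to 1); they miss things now and then, are a little off and sometimes report something else, mostly with a low value. They report only what shows in the picture. A call takes as long as a camera call. They do not tell look-alikes from the thing itself.
- vision.masks_of(picture, label): "mask" (400x640 bool, what is visible of it) and "xy" ([column, row] in pixels, amid what is visible of it).
Readings, each from a call of its own:
- monitor.current_t(): time.
- monitor.current_qpos(): joint angles.
- monitor.current_joint_vel(): joint speeds.
- monitor.current_joint_torque(): joint torques, N m.
- monitor.current_eef_pos(): TCP position.
- monitor.current_eef_rot(): TCP orientation.
- monitor.current_force(): force on the tool from outside, world axes, zero at the start.
- monitor.current_ft_torque(): the same for the moment, N m.
- monitor.current_width(): finger opening in m.
- monitor.current_grasp_force(): force on a finger pad.
Only numpy, scipy, OpenCV 4.12 (cv2) and the standard library are available. Lean on these libraries where they do the work, as an engineer would, in place of code of your own. Each camera call takes 0.05 s, during which the arm holds its last target. There are 200 camera calls.

### The job

The paint carousel can only be reached into at its open front: turn it by its red knob until the compartment with the yellow pot has clicked into place there, then take the yellow pot out from under the clear cover and set it down gently, upright and wholly inside the shallow white tray. Leave the other pots standing in the carousel, and do not disturb the green cup or the glue jar.

Things in the scene. Friction and masses are not known exactly. Their poses are not given: they have to be found in the camera images.
- carousel: Paint carousel fixed on the table: square wooden base 330 x 330 x 12 mm, revolving table with six compartments, clear cover. Origin: centre of the base's underside, on the vertical turning axis; x points away from the open front, z up. Clear panels close the back and both sides (y +-161 mm, x from -92 mm back); posts 12 mm thick at x -98, y +-161 mm. Open in front of that.
- roof (a point): Middle of the clear roof's front edge, top face (axes as the carousel's). Roof: a flat plate 6 mm thick, 196 mm high at its top, 330 mm wide along y, 270 mm long towards +x. It ends 10 mm behind the middle of the front pot, so most grippers cannot come straight down on that pot: reach in from the front, tilted about 30 degrees.
- front (a point): Fixed point on the carousel, on the floor of the compartment at the open front, at its middle: 115 mm before the axis, 30 mm above the table top. All compartment floors are that high; pots stand about 115 mm from the axis, 60 degrees apart, between radial dividers 22 mm high, inside an outer rim 12 mm high at radius 150 to 155 mm.
- turntable (a joint): Turning angle of the carousel's table, rad, 0 at the start, growing anticlockwise from above; turns either way to 4.4. A sprung detent clicks at every 60 degrees (pi/3), each time with a compartment square at the open front, as at the start. Turning takes up to about 0.25 N m; let go between clicks it snaps into the nearer one (midway it may stay). Big turns need a regrasp.
- knob (a point): Red bar of the knob on the carousel, above the roof, rigid with the turning table: 66 mm long along this point's x, 18 mm thick along its y, from 210 to 252 mm above the table top; the point is on the turning axis, 238 mm up. Under it a black disc, radius 36 mm, from 202 to 210 mm. Pinch the bar across its thickness from above.
- yellow: Yellow paint pot, closed, upright cylinder: 50 mm diameter, 80 mm high overall, with a lid of 52 mm diameter from 68 mm up; about 140 to 280 g. Origin: centre of its underside. It starts in any compartment but the front one.
- brown: Brown paint pot, same shape as the yellow one, about 200 g; origin: centre of its underside. It starts in the front compartment. It stays in the carousel.
- red: Red paint pot, same shape as the yellow one, about 200 g; origin: centre of its underside. It starts in any compartment but the front one. It stays in the carousel.
- blue: Blue paint pot, same shape as the yellow one, about 200 g; origin: centre of its underside. It starts in any compartment but the front one. It stays in the carousel.
- green: Green paint pot, same shape as the yellow one, about 200 g; origin: centre of its underside. It starts in any compartment but the front one. It stays in the carousel.
- white: White paint pot, same shape as the yellow one, about 200 g; origin: centre of its underside. It starts in any compartment but the front one. It stays in the carousel.
- tray: Shallow white square tray fixed on the table, 150 x 150 mm, 16 mm high, walls and floor 4 to 5 mm thick; origin: centre of its underside, x and y along its sides.
- cup: Green plastic cup, rim 72 mm diameter, 100 mm high; origin: centre of its underside. Leave it alone.
- glue: Glue jar with orange cap, 48 mm diameter, 90 mm high; origin: centre of its underside. Leave it alone.
There are look-alikes about, which are no part of the job. Leave any pink look-alike of the brown alone.

How it is judged:
On the way:
1. the table has been turned so that the yellow pot's compartment rests clicked in at the open front, the pot standing in it, the knob let go (horizontal distance between yellow and front below 0.032 m and z of yellow in the frame of carousel below 0.037 m and angle between yellow's own z axis and vertical below 0.12 rad and (value of joint turntable above 0.95 rad or value of joint turntable below -0.95 rad) and velocity of joint turntable between -0.05 and 0.05 rad/s and contact force between the fingers and turntable below 0.1 N), for 0.2 s.
At the end, for the whole second after the job is handed in: The yellow pot stands on the tray's floor, upright within 0.08 rad, at rest, its centre within 47 mm of the tray's centre along both sides (so it is wholly inside the walls); the five other pots stand upright (0.12 rad) on the carousel's compartment floors (x of yellow in the frame of tray between -0.047 and 0.047 m and y of yellow in the frame of tray between -0.047 and 0.047 m and height (world z) of yellow below 0.009 m and angle between yellow's own z axis and vertical below 0.08 rad and linear speed of yellow below 0.02 m/s and horizontal distance between each of brown, red, blue, green, white and carousel below 0.145 m and z of each of brown, red, blue, green, white in the frame of carousel below 0.037 m and angle between each of brown, red, blue, green, white's own z axis and vertical below 0.12 rad); the robot touches nothing.
It fails at once if the yellow pot is dropped: it falls, not held by the fingers, faster than 0.4 m/s outside the carousel (linear speed of yellow above 0.4 m/s and contact force between the fingers and yellow below 0.1 N and horizontal distance between yellow and carousel above 0.16 m).
It fails at once if the cup is moved more than 20 mm or tipped (distance of cup from where it was at the start of the episode above 0.02 m or angle between cup's own z axis and vertical above 0.25 rad).
It fails at once if the glue is moved more than 20 mm or tipped (distance of glue from where it was at the start of the episode above 0.02 m or angle between glue's own z axis and vertical above 0.25 rad).
It fails at once if another pot is lifted or knocked out of its compartment (z of any of brown, red, blue, green, white in the frame of carousel above 0.055 m or angle between any of brown, red, blue, green, white's own z axis and vertical above 0.5 rad).
It also fails if it takes over 67 s, if anything falls off the work surface, if the arm or the gripper's body presses on something with over 40 N, if the wrist force passes 120 N, or if a joint passes its speed limit or range.

## Working session

There is one attempt and no reset: what is moved stays moved. The work goes in short steps, each a Python script; the robot and the scene stay as the last script left them, time stands still between calls to the robot, and variables do not carry over. Pictures are saved under pics/ and viewed, at most 10 in all, crops included, and the job is handed in when it is done.

```bash
ls; mkdir -p pics; cat > h.py <<'E'
import numpy as np, cv2
from scipy.spatial.transform import Rotation as R
from cell import arm, vision, job, monitor
def ray(p,uv):
    d=R.from_rotvec(p["orientation"]).as_matrix()@np.array([(uv[0]-p["cx"])/p["fx"],(uv[1]-p["cy"])/p["fy"],1])
    return np.array(p["xyz"]),d
def atz(p,uv,z):
    o,d=ray(p,uv); return o+d*(z-o[2])/d[2]
def proj(p,X):
    c=R.from_rotvec(p["orientation"]).as_matrix().T@(np.array(X)-p["xyz"])
    return np.array([p["cx"]+p["fx"]*c[0]/c[2],p["cy"]+p["fy"]*c[1]/c[2]])
E
python3 - <<'E'
from h import *
for n in("top","side"):
    p=vision.get_image(n); cv2.imwrite(f"pics/{n}0.png",p["frame"])
    print(n,p["xyz"],p["orientation"],p["fx"],p["cx"],p["cy"])
    for l in["carousel","knob","yellow","brown","red","blue","green","white","tray","cup","glue"]:
        for m in vision.masks_of(p,l)[:3]:
            z={"tray":.016,"knob":.252,"cup":.1,"glue":.09,"carousel":.0}.get(l,.11)
            print(l,round(m["score"],2),np.round(m["xy"]),m["mask"].sum(),np.round(atz(p,m["xy"],z),3))
E
```

```text
pics
top [0.39060133 0.03483827 1.06077771] [-2.00843773  2.19718277 -0.25618582] 391.9790732094136 318.3938593066478 199.1369123904363
carousel 0.86 [310. 172.] 19538 [0.72  0.027 0.   ]
knob 0.91 [310. 215.] 2599 [0.546 0.038 0.252]
yellow 0.54 [309. 215.] 2394 [0.574 0.039 0.11 ]
brown 0.97 [356. 285.] 355 [ 0.396 -0.056  0.11 ]
brown 0.74 [320. 224.] 415 [0.549 0.016 0.11 ]
brown 0.6 [320. 308.] 374 [0.353 0.034 0.11 ]
green 0.56 [306. 216.] 2489 [0.573 0.046 0.11 ]
tray 0.59 [456. 275.] 3307 [ 0.398 -0.331  0.016]
cup 0.71 [181. 251.] 886 [0.515 0.358 0.1  ]
glue 0.86 [443. 175.] 450 [ 0.652 -0.314  0.09 ]
side [-0.29297707 -0.31377732  0.79576828] [-1.8172398   1.29681699 -0.67280252] 375.93528626226026 321.69299584662696 201.56335099822084
carousel 0.59 [330. 203.] 9780 [0.842 0.078 0.   ]
knob 0.92 [332. 229.] 2855 [ 0.377 -0.086  0.252]
yellow 0.55 [337. 207.] 61 [ 0.67  -0.006  0.11 ]
yellow 0.42 [294. 220.] 395 [0.563 0.101 0.11 ]
brown 0.91 [288. 284.] 589 [0.307 0.006 0.11 ]
brown 0.78 [318. 238.] 499 [ 0.5   -0.001  0.11 ]
brown 0.73 [330. 285.] 573 [ 0.335 -0.093  0.11 ]
blue 0.65 [303. 207.] 198 [0.638 0.102 0.11 ]
blue 0.24 [353. 233.] 432 [ 0.556 -0.091  0.11 ]
green 0.65 [364. 212.] 162 [ 0.671 -0.094  0.11 ]
white 0.9 [352. 229.] 421 [ 0.571 -0.084  0.11 ]
tray 0.71 [422. 319.] 3047 [ 0.384 -0.324  0.016]
cup 0.68 [218. 224.] 680 [0.481 0.325 0.1  ]
glue 0.67 [438. 247.] 452 [ 0.592 -0.334  0.09 ]
glue 0.24 [330. 200.] 9963 [0.728 0.038 0.09 ]
```

View pics/top0.png

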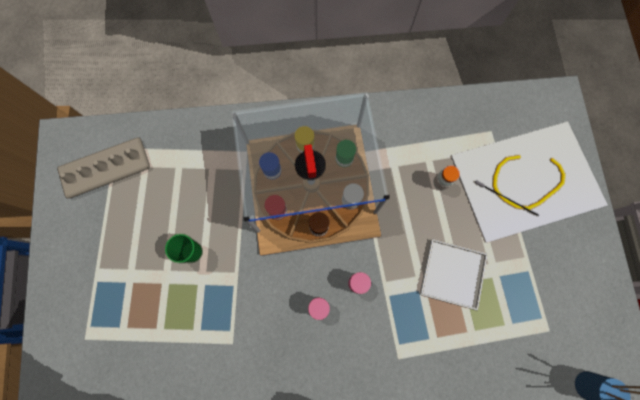

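View pics/side0.png

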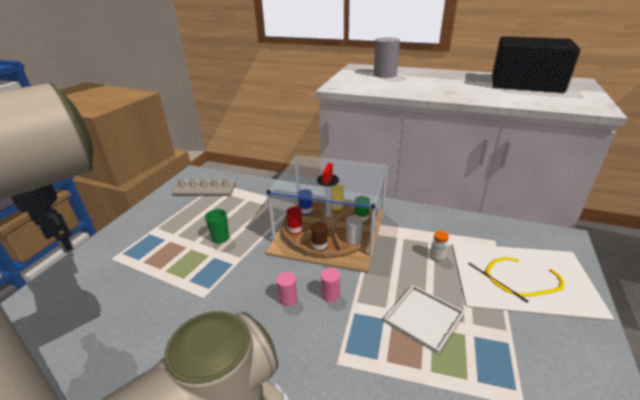

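Top view: six pots in the carousel (245–385, 90–250). Brown is at the front (318,223), and yellow is directly opposite it at the back (304,135). The red knob bar is at (310,158). Two pink look-alikes stand on the table at (360,284) and (320,308), the tray is at (454,273), the cup at (183,249) and the glue at (448,177). The side view agrees, with yellow at (337,197). The yellow squiggle at (530,185) is flat paint on paper, so it isn't the pot.

```bash
cat > m.py <<'E'
from h import *
T=vision.get_image("top"); 
f=T["frame"]
cv2.imwrite("pics/crop.png",cv2.resize(f[85:260,225:395],None,fx=3.4,fy=3.4,interpolation=cv2.INTER_CUBIC))
hsv=cv2.cvtColor(f,cv2.COLOR_BGR2HSV)
def comp(lo,hi,roi):
    m=cv2.inRange(hsv,np.array(lo),np.array(hi)); r=np.zeros_like(m); x0,y0,x1,y1=roi; r[y0:y1,x0:x1]=m[y0:y1,x0:x1]
    n,l,s,c=cv2.connectedComponentsWithStats(r); 
    if n<2: return None
    i=1+np.argmax(s[1:,4]); ys,xs=np.where(l==i); return s[i],c[i],np.c_[xs,ys]
for nm,lo,hi,roi in [("yellow",(20,90,60),(35,255,255),(285,120,325,148)),("blue",(105,90,40),(125,255,255),(255,145,285,180)),
  ("green",(45,60,30),(90,255,255),(332,135,360,168)),("red",(0,110,40),(6,255,255),(260,190,292,220)),("brown",(0,80,10),(14,255,95),(300,208,335,238)),
  ("knob",(0,200,120),(5,255,255),(295,135,325,180)),("white",(0,0,110),(180,30,255),(338,178,368,208))]:
    r=comp(lo,hi,roi)
    if r is None: print(nm,None); continue
    s,c,pts=r; print(nm,s,np.round(c,1),np.round(atz(T,c,.25 if nm=="knob" else .11),3))
    if nm=="knob": print(np.round(cv2.boxPoints(cv2.minAreaRect(pts.astype(np.float32))),1).tolist())
for l in("tray","cup","glue"):
    m=vision.masks_of(T,l)[0]["mask"].astype(np.uint8)
    c=max(cv2.findContours(m,0,2)[0],key=cv2.contourArea); b=cv2.minAreaRect(c); print(l,np.round([atz(T,q,.016)[:2] for q in cv2.boxPoints(b)],3).tolist())
E
python3 m.py
```

```text
yellow [294 126  21  22 335] [303.9 136.2] [0.783 0.035 0.11 ]
blue [260 153  19  23 342] [269.3 163.7] [0.716 0.129 0.11 ]
green [336 140  20  24 370] [345.5 150.9] [ 0.733 -0.068  0.11 ]
red [271 195  14  11  41] [278.1 198.8] [0.622 0.113 0.11 ]
brown [300 212  30  24 543] [314.5 223.2] [0.553 0.028 0.11 ]
knob [304 145  12  28 214] [309.6 158.7] [0.672 0.027 0.25 ]
[[303.3999938964844, 145.39999389648438], [311.0, 144.1999969482422], [315.6000061035156, 171.6999969482422], [308.0, 173.0]]
white [343 184  21  19 305] [353.2 193. ] [ 0.62  -0.075  0.11 ]
tray [[0.352, -0.223], [0.496, -0.279], [0.447, -0.43], [0.305, -0.37]]
cup [[0.576, 0.429], [0.567, 0.33], [0.492, 0.332], [0.501, 0.429]]
glue [[0.658, -0.299], [0.711, -0.364], [0.669, -0.395], [0.617, -0.33]]
```

View pics/crop.png

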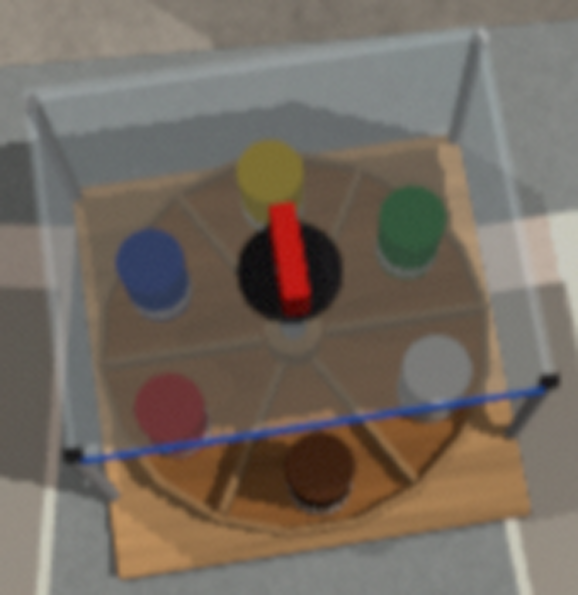

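The enlarged crop confirms it. The yellow-lidded pot at (304,135) is the only yellow pot in the carousel, and it sits in the back compartment, exactly opposite brown at (319,222). That means a half turn. Next I'll fit the carousel pose from its corners.

```bash
cat > fit.py <<'E'
from h import *
from scipy.optimize import least_squares
T=vision.get_image("top")
px=lambda u:np.array([225+u[0]/3.4-.35,85+u[1]/3.4-.35])
h=.165
F=[((-h,h,.012),(120,577)),((-h,-h,.012),(530,512)),((h,-h,.012),(458,140)),((h,h,.012),(80,190)),
   ((-.105,h,.196),(72,455)),((-.105,-h,.196),(553,382)),((h,h,.196),(33,96)),((h,-h,.196),(484,34))]
for a,u in[(0,(270,172)),(60,(150,262)),(120,(169,405)),(180,(320,465)),(240,(437,368)),(300,(411,215))]:
    F.append(((.115*np.cos(np.radians(a)),.115*np.sin(np.radians(a)),.11),u))
def W(q,X): c,s=np.cos(q[2]),np.sin(q[2]); return (q[0]+c*X[0]-s*X[1],q[1]+s*X[0]+c*X[1],X[2])
def res(q): return np.concatenate([proj(T,W(q,X))-px(u) for X,u in F])
s=least_squares(res,[.66,.03,0],loss="soft_l1"); q=s.x
print("carousel",np.round(q,4)); print(np.round(res(q).reshape(-1,2),1).tolist())
k=[atz(T,u,.252) for u in((307,145.5),(312,172))]; k2=px((285,208)),px((295,300))
t=atz(T,k2[0],.252);b=atz(T,k2[1],.252); print("bar top ends",t,b,"mid",(t+b)/2,"ang",np.arctan2(*(t-b)[1::-1])-q[2])
# tray: threshold white
g=T["frame"]; m=vision.masks_of(T,"tray")[0]["mask"].astype(np.uint8)
c=max(cv2.findContours(m,0,2)[0],key=cv2.contourArea)
S=lambda q:np.float32([proj(T,W(q,(x,y,z))) for z in(0,.016) for x in(-.075,.075) for y in(-.075,.075)])
def iou(v):
    i=np.zeros_like(m); cv2.fillConvexPoly(i,np.round(cv2.convexHull(S(v))*16).astype(int),1,shift=4)
    return -(i&m).sum()/(i|m).sum()
from scipy.optimize import minimize
r=minimize(iou,[.4,-.325,-.3],method="Nelder-Mead",options=dict(initial_simplex=[[.4,-.325,-.35],[.41,-.325,-.35],[.4,-.315,-.35],[.4,-.325,-.25]]))
print("tray",r.x,r.fun)
for n,u in(("pinkR",(360,281)),("pinkL",(319,309))): print(n,atz(T,u,.078))
Sd=vision.get_image("side")
for X in((-h,h,.012),(-h,-h,.012),(0,0,.252)): print("side proj",np.round(proj(Sd,W(q,X))))
for a in np.arange(8)*np.pi/4: pass
print("side tray",np.round(S(r.x)[:0]),np.round([proj(Sd,W(r.x,(x,y,.016))) for x in(-.075,.075) for y in(-.075,.075)]).tolist())
qk=q
for tilt,spot in((0,(0,0,.232)),):
  for yaw in np.arange(-180,180,30):
    X=np.array(W(q,spot)); o=R.from_euler("z",q[2]+np.radians(yaw))*R.from_euler("x",np.pi)
    j=arm.ik(X-o.apply([0,0,.155]),o.as_rotvec()); print(yaw,None if j is None else np.round(j,2))
E
python3 fit.py
```

```text
carousel [0.6725 0.0264 0.0663]
[[-0.4, 0.8], [0.9, 0.8], [0.1, -2.5], [-2.7, -0.5], [-1.4, 2.7], [2.0, 1.9], [-2.7, -1.7], [0.4, -2.9], [0.2, -0.8], [0.1, -0.7], [0.4, 0.8], [-0.8, -0.5], [0.6, -0.4], [0.4, 1.7]]
bar top ends [0.70068693 0.02709215 0.252     ] [0.63852998 0.02598026 0.252     ] mid [0.66960846 0.0265362  0.252     ] ang -0.04837803122688516Traceback (most recent call last):
  File "fit.py", line 17, in <module>
    g=T["frame"]; m=vision.masks_of(T,"tray")[0]["mask"].astype(np.uint8)
                    ~~~~~~~~~~~~~~~~~~~~~~~~~^^^
IndexError: list index out of range
```

```bash
cat > a.py <<'E'
from h import *
from scipy.optimize import minimize
q=[.672,.0264,.0663]
def W(q,X): c,s=np.cos(q[2]),np.sin(q[2]); return (q[0]+c*X[0]-s*X[1],q[1]+s*X[0]+c*X[1],X[2])
for cam in("top","side"):
    for k in range(3):
        T=vision.get_image(cam); ms=[m for m in vision.masks_of(T,"tray") if 2000<m["mask"].sum()<4500]
        if ms: break
    else: continue
    m=ms[0]["mask"].astype(np.uint8)
    S=lambda v:np.float32([proj(T,W(v,(x,y,z))) for z in(0,.016) for x in(-.075,.075) for y in(-.075,.075)])
    def iou(v):
        i=np.zeros_like(m); cv2.fillConvexPoly(i,np.round(cv2.convexHull(S(v))*16).astype(int),1,shift=4)
        return -(i&m).sum()/(i|m).sum()
    i0=np.array([.4,-.325,-.35]); r=minimize(iou,i0,method="Nelder-Mead",options=dict(initial_simplex=[i0,i0+[.01,0,0],i0+[0,.01,0],i0+[0,0,.1]]))
    print(cam,"tray",np.round(r.x,3),r.fun)
T=vision.get_image("top");Sd=vision.get_image("side")
for n,u in(("pinkR",(360,281)),("pinkL",(319,309))): print(n,atz(T,u,.078))
for X in((-.165,.165,.012),(-.165,-.165,.012),(0,0,.252)): print("side proj",np.round(proj(Sd,W(q,X))))
for z in(.238,.34):
  for yaw in range(-180,180,30):
    o=R.from_euler("z",.045+np.radians(yaw))*R.from_euler("x",np.pi)
    j=arm.ik(np.array([.672,.0264,z])-o.apply([0,0,.155]),o.as_rotvec()); print(z,yaw,None if j is None else np.round(j,2))
E
python3 a.py
```

```text
top tray [ 0.439 -0.136 -1.394] 0.0
side tray [ 0.191 -0.161  0.761] 0.0
pinkR [ 0.40521561 -0.07099062  0.078     ]
pinkL [0.34827095 0.03525218 0.078     ]
side proj [265. 252.]
side proj [368. 270.]
side proj [327. 167.]
0.238 -180 [-0.13  0.66  0.99  0.    1.49 -1.75]
0.238 -150 [-0.13  0.66  0.99  0.    1.49 -2.27]
0.238 -120 [-0.13  0.66  0.99  0.    1.49 -2.8 ]
0.238 -90 None
0.238 -60 [-0.13  0.66  0.99 -0.    1.49  2.44]
0.238 -30 [-0.13  0.66  0.99  0.    1.49  1.91]
0.238 0 [-0.13  0.66  0.99 -0.    1.49  1.39]
0.238 30 [-0.13  0.66  0.99 -0.    1.49  0.87]
0.238 60 [-0.13  0.66  0.99 -0.    1.49  0.34]
0.238 90 [-0.13  0.66  0.99 -0.    1.49 -0.18]
0.238 120 [-0.13  0.66  0.99 -0.    1.49 -0.7 ]
0.238 150 [-0.13  0.66  0.99  0.    1.49 -1.23]
0.34 -180 [-0.13  0.64  0.77  0.    1.73 -1.75]
0.34 -150 [-0.13  0.64  0.77  0.    1.73 -2.27]
0.34 -120 [-0.13  0.64  0.77  0.    1.73 -2.8 ]
0.34 -90 None
0.34 -60 [-0.13  0.64  0.77 -0.    1.73  2.44]
0.34 -30 [-0.13  0.64  0.77  0.    1.73  1.91]
0.34 0 [-0.13  0.64  0.77 -0.    1.73  1.39]
0.34 30 [-0.13  0.64  0.77 -0.    1.73  0.87]
0.34 60 [-0.13  0.64  0.77 -0.    1.73  0.34]
0.34 90 [-0.13  0.64  0.77 -0.    1.73 -0.18]
0.34 120 [-0.13  0.64  0.77 -0.    1.73 -0.7 ]
0.34 150 [-0.13  0.64  0.77  0.    1.73 -1.23]a.py:14: RuntimeWarning: overflow encountered in scalar negative
  return -(i&m).sum()/(i|m).sum()
```

```bash
sed -i 's/-(i&m).sum()\/(i|m).sum()/-float((i\&m).sum())\/(i|m).sum()/; /^for z in(.238/,$d' a.py; python3 a.py | grep tray
cat > turn.py <<'E'
from h import *
t0=monitor.current_t()
o=R.from_euler("z",.045)*R.from_euler("x",np.pi); P=np.array([.6715,.0264,.155])
arm.grip(.085,60)
arm.movep(P+[0,0,.335],o.as_rotvec()); print(monitor.current_t()-t0)
arm.move_l(P+[0,0,.237],feed=.1,contact_N=15)
print("down",np.round(monitor.current_eef_pos(),4),monitor.current_force())
arm.grip(.0,60); print("w",monitor.current_width(),monitor.current_grasp_force(),np.round(monitor.current_force(),1))
j=np.array(monitor.current_qpos()); print(monitor.current_t()-t0,np.round(j,3))
if .012<monitor.current_width()<.024:
    for k in range(1,7):
        a=j.copy(); a[5]-=k*np.pi/6; arm.move_j(a)
        if k%2==0: print(k,monitor.current_t()-t0,np.round(monitor.current_force(),1),np.round(monitor.current_ft_torque(),2),round(monitor.current_qpos()[5],3))
    p=vision.get_image("top"); cv2.imwrite("pics/turned.png",cv2.resize(p["frame"][85:260,225:395],None,fx=3.4,fy=3.4,interpolation=cv2.INTER_CUBIC))
E
python3 turn.py
```

```text
top tray [ 0.402 -0.326 -0.367] -0.9672131147540983
side tray [ 0.405 -0.326 -0.332] -0.947267497603068
2.775
down [0.6715 0.0264 0.3928] [-0.33012732  0.40679256 -0.06634216]
w 0.017154258879074298 58.659549951553345 [-0.6  0.1  2.2]
4.5333000000000006 [-0.134  0.661  0.998  0.     1.483  1.391]
2 5.6667000000000005 [ 6.5 -2.  -1.4] [-0.23 -0.68  0.25] 0.345
4 6.800000000000001 [ 9.9 -1.2 -1.7] [-0.26 -1.13  0.22] -0.702
6 7.933300000000001 [11.7  0.3 -2. ] [ 0.   -1.46  0.21] -1.749
```

```bash
python3 - <<'E'
from h import *
arm.grip(.085)
p=np.array(monitor.current_eef_pos()); arm.move_l(p+[0,0,.11],feed=.15)
# clear of view, on the way to the pot approach
arm.move_l(p+[-.25,0,.2],feed=.25)
print(monitor.current_t(),monitor.current_qpos())
f=vision.get_image("top")["frame"]; g=vision.get_image("side")["frame"]
z=lambda a:cv2.resize(a,None,fx=3,fy=3,interpolation=cv2.INTER_CUBIC)
cv2.imwrite("pics/turned2.png",np.hstack([z(f[90:260,235:370]),z(g[150:320,265:395])]))
E
```

```text
12.85 [-2.16083019e-01  2.02206275e-02  1.36976805e+00  1.54413314e-04
  1.75290791e+00 -1.83214663e+00]
```

View pics/turned2.png

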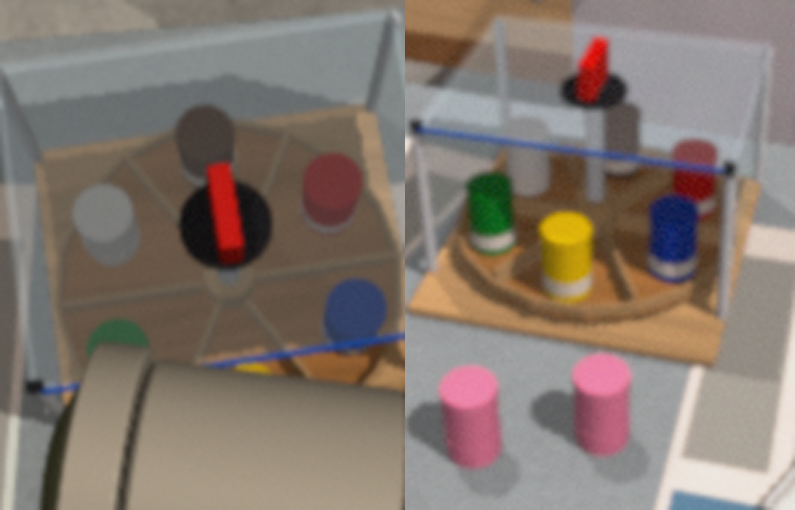

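The carousel has clicked in. Yellow stands at the front (side crop 566,255) between green and blue, all pots are upright, and the knob has been let go. The two pink look-alikes are on the table well in front of it.

```bash
cat > g.py <<'E'
from h import *
tilt=lambda az,k,t=30:R.from_euler("z",az)*R.from_euler("y",-np.radians(t))*R.from_euler("x",np.pi)*R.from_euler("z",k*np.pi)
def tcp(g,o): return np.array(g)-o.apply([0,0,.155])
G=np.array([.5575,.0188,.084]); C=np.array([np.cos(.0663),np.sin(.0663),0])
E
python3 - <<'E'
from g import *
p=vision.get_image("side")
hsv=cv2.cvtColor(p["frame"],cv2.COLOR_BGR2HSV)
m=cv2.inRange(hsv,np.array((20,120,60)),np.array((35,255,255))); m[:,:300]=0;m[:,340:]=0;m[:210]=0;m[260:]=0
ys,xs=np.where(m); top=ys.min(); print("yellow",xs.min(),xs.max(),top,ys.max())
# predicted extents of cylinder lid
a=np.linspace(0,2*np.pi,60); Q=np.array([proj(p,(G[0]+.026*np.cos(t),G[1]+.026*np.sin(t),.11)) for t in a]); print("pred",Q.min(0),Q.max(0))
for k in(0,1):
    for n,g,az in(("pre",G-.1*tilt(.0663,k).apply([0,0,1]),.0663),("grasp",G,.0663),("lift",G+[0,0,.03],.0663),("out",G+[0,0,.03]-.09*C,.0663),("up",G+[0,0,.13]-.09*C,.0663)):
        o=tilt(az,k); j=arm.ik(tcp(g,o),o.as_rotvec()); print(k,n,None if j is None else np.round(j,2))
    for az in(-.2,-.45,-.7,-.9):
      for z in(.064,.16):
        o=tilt(az,k); j=arm.ik(tcp([.403,-.326,z],o),o.as_rotvec()); print(k,az,z,None if j is None else np.round(j,2))
E
```

```text
yellow 301 327 218 250
pred [309.47589874 220.36409932] [326.61662848 230.69425988]
0 pre [-0.28  0.16  2.02  0.37  0.49  0.94]
0 grasp [-0.24  0.41  1.96  0.54  0.3   0.78]
0 lift [-0.24  0.36  1.94  0.43  0.37  0.89]
0 out [-0.32  0.19  2.19  0.62  0.34  0.64]
0 up [-0.32 -0.01  2.07  0.33  0.62  0.95]
0 -0.2 0.064 [-1.09  0.42  2.04  0.91  0.52 -0.09]
0 -0.2 0.16 [-1.09  0.23  1.96  0.64  0.71  0.23]
0 -0.45 0.064 [-1.04  0.4   2.07  0.92  0.36  0.15]
0 -0.45 0.16 [-1.04  0.2   2.    0.55  0.56  0.57]
0 -0.7 0.064 [-0.97  0.39  2.08  0.72  0.2   0.63]
0 -0.7 0.16 [-0.97  0.2   2.01  0.31  0.45  1.05]
0 -0.9 0.064 [-0.91  0.4   2.07  0.03  0.14  1.53]
0 -0.9 0.16 [-0.91  0.2   2.    0.01  0.42  1.55]
1 pre [-0.28  0.16  2.02  0.37  0.49 -2.21]
1 grasp [-0.24  0.41  1.96  0.54  0.3  -2.36]
1 lift [-0.24  0.36  1.94  0.43  0.37 -2.25]
1 out [-0.32  0.19  2.19  0.62  0.34 -2.51]
1 up [-0.32 -0.01  2.07  0.33  0.62 -2.19]
1 -0.2 0.064 None
1 -0.2 0.16 None
1 -0.45 0.064 None
1 -0.45 0.16 [-1.04  0.2   2.    0.55  0.56 -2.57]
1 -0.7 0.064 [-0.97  0.39  2.08  0.72  0.2  -2.51]
1 -0.7 0.16 [-0.97  0.2   2.01  0.31  0.45 -2.09]
1 -0.9 0.064 [-0.91  0.4   2.07  0.03  0.14 -1.61]
1 -0.9 0.16 [-0.91  0.2   2.    0.01  0.42 -1.59]
```

```bash
python3 - <<'E'
from g import *
o=tilt(.0663,0); d=o.apply([0,0,1])
arm.movep(tcp(G-.1*d,o),o.as_rotvec()); print("pre",monitor.current_t())
hit=arm.move_l(tcp(G,o),feed=.1,contact_N=8); print("hit",hit,np.round(np.array(monitor.current_eef_pos())-tcp(G,o),4),np.round(monitor.current_force(),1))
if not hit:
    arm.grip(0,50); w=monitor.current_width(); print("w",w,monitor.current_grasp_force(),np.round(monitor.current_force(),1))
    if .045<w<.056:
        arm.move_l(tcp(G+[0,0,.03],o),feed=.06); print("lift",np.round(monitor.current_force(),1))
        arm.move_l(tcp(G+[0,0,.03]-.09*C,o),feed=.1)
        arm.move_l(tcp(G+[0,0,.13]-.09*C,o),feed=.15)
        print(monitor.current_width(),np.round(monitor.current_force(),1))
print(monitor.current_t())
cv2.imwrite("pics/held.png",cv2.resize(vision.get_image("side")["frame"][100:350,200:500],None,fx=2.4,fy=2.4))
E
```

```text
pre 15.35
hit False [-0.     -0.      0.0004] [-0.5 -0.3  0.5]
w 0.05010581001813899 50.60364603996277 [-2.3 -0.   6.6]
lift [-0.4  0.1 -2.2]
0.05012902877382719 [-0.3 -0.4 -2.8]
19.45
```

View pics/held.png

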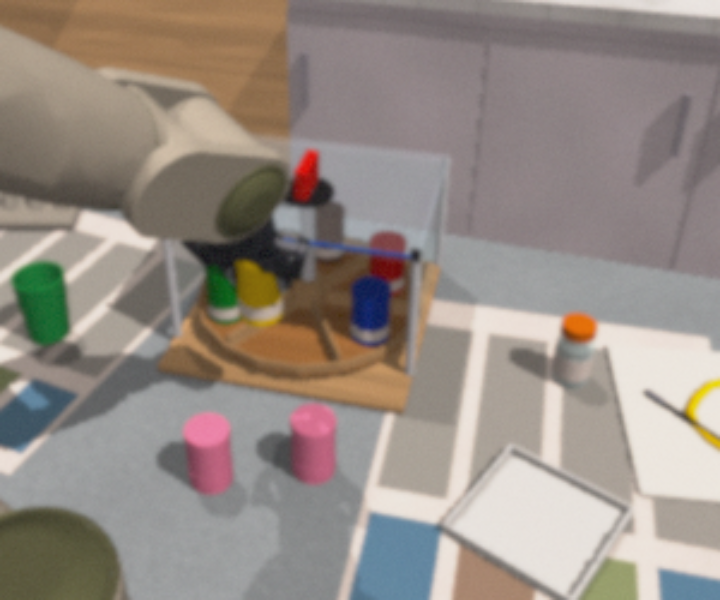

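The yellow pot is held upright at about (260,293) in the crop, clear of the cover. The other pots are still standing, and the tray at (537,520) is free. Next I place it.

```bash
python3 - <<'E'
from g import *
o=tilt(-.45,0); D=np.array([.403,-.326,0])
arm.move_l(tcp(D+[0,0,.214],o),feed=.15,attitude=o.as_rotvec()); print(monitor.current_t())
arm.move_l(tcp(D+[0,0,.072],o),feed=.12)
cv2.imwrite("pics/place.png",cv2.resize(vision.get_image("side")["frame"][180:400,300:540],None,fx=2.5,fy=2.5))
arm.dwell(.3); print(np.round(monitor.current_force(),1))
hit=arm.move_l(tcp(D+[0,0,.052],o),feed=.02,contact_N=4)
print(hit,np.round(np.array(monitor.current_eef_pos())-tcp(D,o),4),np.round(monitor.current_force(),1),monitor.current_width(),monitor.current_t())
E
```

```text
21.6833
[ 0.4 -0.1 -1.6]
True [ 0.0001 -0.0001  0.0587] [-1.4  1.1  5.8] 0.050312013329635 24.05
```

View pics/place.png

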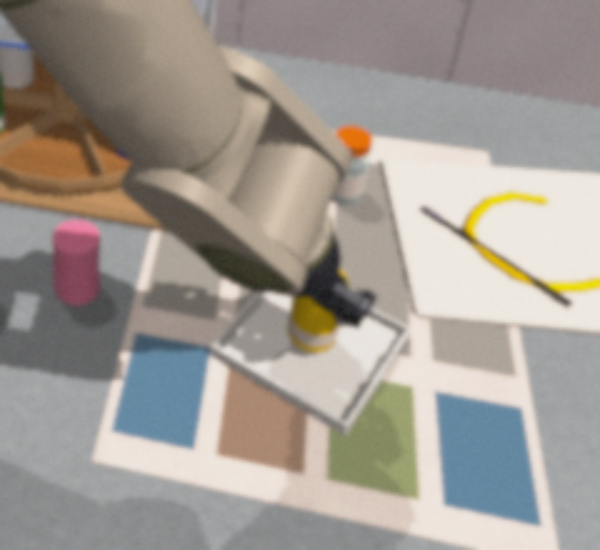

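The pot is amid the tray at (314,335), and contact came at the height expected for the tray floor (about 4.5 mm). I'll release it, back off and check.

```bash
python3 - <<'E'
from g import *
o=tilt(-.45,0); d=o.apply([0,0,1])
arm.grip(.085); p=np.array(monitor.current_eef_pos())
arm.move_l(p-.12*d,feed=.08); arm.move_l(p-.12*d+[-.05,.05,.15],feed=.2)
j=np.array(monitor.current_qpos()); j[0]+=.9; arm.move_j(j)
print(monitor.current_t(),np.round(monitor.current_force(),1))
f=vision.get_image("top"); g=vision.get_image("side")["frame"]
for m in vision.masks_of(f,"tray")[:1]: print(m["xy"])
print("tray centre px",proj(f,(.403,-.326,.0045)),"lid px expected",proj(f,(.403,-.326,.0845)))
z=lambda a,k:cv2.resize(a,None,fx=k,fy=k,interpolation=cv2.INTER_CUBIC)
cv2.imwrite("pics/end.png",np.hstack([z(f["frame"][90:330,230:500],1.4),z(g[165:405,250:500],1.4)[:336]][:2]) if z(f["frame"][90:330,230:500],1.4).shape[0]==z(g[165:405,250:500],1.4).shape[0] else z(g[160:,220:520],2))
E
```

```text
28.3917 [-1.2 -0.4 -0.1]
[446.4, 284.3]
tray centre px [452.73944544 273.72650302] lid px expected [463.68728863 272.3219239 ]
```

View pics/end.png

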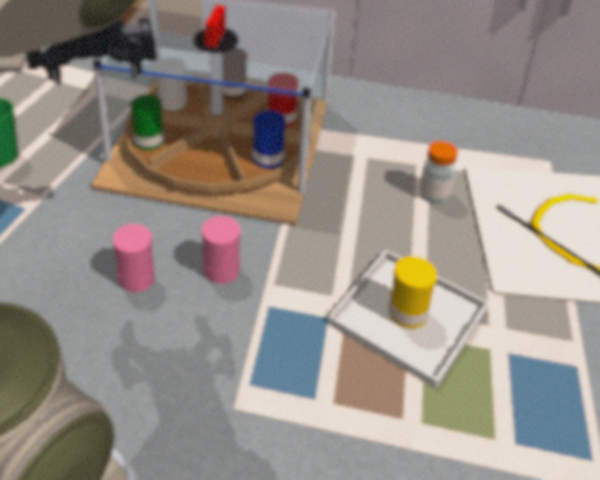

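Yellow stands upright in the middle of the tray at (411,292), the five other pots are standing in the carousel, and the arm is free.

```bash
python3 -c "
from h import *
print(job.job_done())"
```

```text
the job is handed in; nothing more can be done
None
```

I turned the carousel half a turn until the yellow pot clicked in at the front, took the pot out and set it down upright in the middle of the tray. The job is handed in at about 28 s; the final side picture shows the five other pots standing in the carousel, and nothing shows the cup or glue jar was disturbed.

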